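# Clip a microscope cover into its leaning service cradle

### The arm

A 6-joint arm with a two-finger parallel gripper is mounted at the origin on the work surface. World frame = base frame: x ahead of the robot, y to its left, z up, the work surface at z = 0. Lengths are in m, angles in rad, forces in N, time in s.
With the tool pointing down it reaches from about 0.3 to 0.875 m from the base axis. Payload 6.4 kg.
Tool frame: the origin (TCP) lies on the centre line of the jaws, within the pads' length; the fingertips stand 11 mm ahead of it and the grasp point (between the pads) lies 8 mm behind it; x points along the fingers, y is the direction in which the jaws open and shut, and the axes are right-handed (so a half turn about x gives the same grasp; the last joint's range is limited). The gripper opens to 85 mm and grips with 20 to 120 N. Pads are 22 mm wide; open, the fingers measure 114 mm over their backs; the gripper's body (76 mm by 85 mm) begins 54 mm behind the grasp point. The pads swing forward as they close: fully open they stand 13 mm farther back than shut.
Start: joints at [-1.39, 0.181, 1.607, -0, 1.354, -0.206], TCP at [0.217, -0.533, 0.242] pointing down, gripper open.
Joint ranges: [-2.99, 2.99], [-0.89, 2.07], [0.3, 2.58], [-1.14, 4.28], [0, 2.63], [-3.12, 3.12]. Speed limits (rad/s): [2.57, 2.57, 3.01, 3.14, 3.14, 3.14].

### API

Orientations are given as a unit quaternion [w, x, y, z].
In Python, from bench import ctrl, camera, hand_in gives the robot as it stands. The module is installed in compiled form; this text tells all that it offers.
- The arm moves only by the tool drive_tool, never from a script. Its argument "increments" is a list of rows, each a list of 7 numbers: the shift along the tool's x, y, z in m, then the turn, a rotation vector about the tool's x, y, z in degrees, then the gripper's target within -1 to 1 (fully open at 1, half-way at 0, shut at -1). In form: [[dx, dy, dz, rx, ry, rz, claw], ...]. A call has 1 to 10 rows; each row shifts and turns the commanded pose from where the row before left it, along the tool's axes as they then stand; what a row does not reach is not made up. A row lasts 1/8 s, in which the tool goes at most 62.5 mm and 10.7 degrees, less where a joint would pass 70% of its speed; a pose out of reach is approached as far as the arm can. A call is refused whole if a number of a shift passes 0.0625 or a number of a turn 10.7, either way. A call with a gripper value outside its range is refused whole. The fingers move at their own pace and stop on an object; the grip force is fixed at half the most. Time passes only in rows, so rows that do not move let the fingers close. It gives the time, the measured TCP pose, the force and the opening at its end, in the units of the state.
- ctrl.get_obs(): the state, without advancing time (a new reading comes with each control period).
- camera(name): name is "scene" or "top"; returns a dict with "img" (480x640x3 uint8, red, green, blue), "depth" (480x640 float32, m along the optical axis (not along the pixel's ray), 0 where there is no reading), "fx", "fy", "cx", "cy" (pixels), "world_from_camera" (4x4, takes a point from camera to world coordinates). Camera axes: x right, y down, z forward; pixel columns grow to the right and rows downward; lengths in m; the calibration is good to about 2 mm. A picture is of the moment at which its call begins.
- hand_in(): hands the job in, once; it reports no verdict.
The state is a dict: "time_s": time; "q": joint angles; "dq": joint speeds; "joint_efforts": joint torques, N m; "eef_pos": TCP position; "eef_rot": TCP orientation; "wrist_force": force on the tool from outside, world axes, zero at the start; "torque": the same for the moment, N m; "opening": opening from 0.0 (shut) to 1.0 (fully open).
Only numpy, scipy, OpenCV 4.12 (cv2) and the standard library are available. Lean on these libraries where they do the work, as an engineer would, in place of code of your own. Each camera call takes 0.05 s, during which the arm holds its last target.

### The job

Take the loose microscope cover out of the black bench stand and slide it, notched end down, into the empty leaning cradle, then press it down along the slot until both blue spring clips have snapped into its side notches and it stays fully home. How deep the clips sit is set differently each time, so feel for the stop, press firmly but without forcing it, let go, and leave the eyepiece, the bottle and the slide box undisturbed.

Things in the scene. Friction and masses are not known exactly. Their poses are not given: they have to be found in the camera images.
- cover: Loose flat cream panel with tan inset: 100 mm wide (its y), 110 tall (z), 10 thick (x), 90 to 175 g. Origin: centre of its lower edge face, z up. A notch 8 mm deep in each side edge, from 37 to 56 mm above the lower edge; same either way round. Starts upright in the stand, notches low; grip it across its thickness at the middle of the top edge.
- stand: Black bench stand, fixed, 90 x 150 mm, origin under its centre. The cover stands on its 12 mm base between lips that rise to 42 mm above the bench, 12 mm apart across the thickness and only within 20 mm of the cover's side edges.
- cradle: The empty cradle, fixed: grey foot plate 150 x 140 x 10 mm, origin under its centre. Its leaning slot holds a blue stop bar and two blue clips on a carriage clamped at an unmeasured depth: when home, the cover's origin lies between -32 mm and 0 on the slot's z axis (plus up to 2 mm play). The stop is solid.
- slot: Slot of the empty cradle, fixed to it. Origin on the slot's centre line 70 mm above the bench; z points up out of the slot, leaning 32 degrees (0.56 rad) from vertical towards the cradle's -x side (roughly to the robot); y runs along the cover's width, x along its thickness. Slide the cover down -z.
- mouth (a point): Top end of that slot on its centre line, 74 mm up the slot's z axis. Two aluminium channels hold only the outer 12 mm of each side of the cover: 13 mm gap for the thickness, 103 mm between channel bottoms. Straight up to z = 62 mm, then a 30 degree flare up to the mouth that catches 7 mm to each side.
- clip_left (a joint): Travel of the sprung blue clip nose on the slot's +y side, m: 0 = fully in (at rest or snapped into the notch), about 0.0055 riding on the cover's edge. Nose tip 42 mm above the stop bar: first met with the cover's origin at slot z = 10 to 30 mm, drops into the notch about 5 mm before the stop. Pushing past both clips takes 5 to 10 N along the slot; the cover's weight does not.
- clip_right (a joint): The same for the clip on the slot's -y side.
- full_cradle: A second, identical cradle, fixed, that already holds a cover; nothing is to be done with it. Origin under the centre of its foot plate.
- eyepiece: Bystander: loose black eyepiece, 34 mm diameter, 55 mm tall, standing; origin under its centre.
- bottle: Bystander: loose small white bottle with a blue cap, 40 mm diameter, 85 mm tall; origin under its centre.
- slide_box: Bystander: loose green slide box 60 x 45 x 28 mm, origin under its centre.
Things that resemble listed ones, but are neither listed nor needed, are in the scene too. What is shaped like the cradle but purple or red is not meant. Leave any yellow look-alike of the cover alone.

How it is judged:
By the outcome, as a careful person would: the job done as asked, in the order asked, and still so for the second after the job is handed in, with the robot touching nothing.
It also fails if it takes over 46 s, if anything falls off the work surface, if the arm or the gripper's body presses on something with over 40 N, if the wrist force passes 120 N, or if a joint passes its speed limit or range.

## Working session

There is one attempt and no reset: what is moved stays moved. The work goes in short steps, Python scripts to look and compute and a tool call to move; the robot and the scene stay as the last step left them, time stands still between calls to the robot, and variables do not carry over. Pictures are saved under pics/ and viewed, and the job is handed in when it is done.

Besides the shell and the picture viewer there is one more tool, called in YAML: its name, and indented under it one key for each argument. drive_tool: Moves the arm, as the interface text tells. Its arguments: {"type":"object","properties":{"increments":{"type":"array","items":{"type":"array","items":{"type":"number"}}}},"required":["increments"]}

```bash
mkdir -p pics
python3 - <<'E'
from bench import ctrl,camera
import cv2,numpy as np
for n in("scene","top"):
    c=camera(n);cv2.imwrite(f"pics/{n}0.png",c["img"][:,:,::-1]);np.savez(f"{n}0.npz",**c)
    print(n,c["fx"],c["cx"],c["cy"],c["world_from_camera"].round(3).tolist())
print(ctrl.get_obs())
E
```

```text
scene 488.2658606229806 318.55990372356507 243.93212473599368 [[-0.731, 0.562, -0.388, 0.977], [0.682, 0.606, -0.409, 0.334], [0.005, -0.564, -0.826, 0.934], [0.0, 0.0, 0.0, 1.0]]
top 548.6845792211744 331.84968634020566 233.5158595289087 [[-0.022, -0.996, 0.083, 0.483], [-1.0, 0.021, -0.004, -0.068], [0.002, -0.083, -0.997, 1.238], [0.0, 0.0, 0.0, 1.0]]
{'time_s': 0.1, 'q': array([-1.39030139e+00,  1.81448026e-01,  1.60789437e+00,  2.39998168e-05,
        1.35380593e+00, -2.06263185e-01]), 'dq': array([-0.00121377, -0.00355373, -0.00446262,  0.0022404 ,  0.0001251 ,
        0.0001016 ]), 'joint_efforts': array([ 3.00811989e-04, -4.45873797e+01, -3.52236664e+01, -3.12986895e-04,
        4.14110589e-03, -3.02881824e-05]), 'eef_pos': array([ 0.21683926, -0.53203736,  0.24149135]), 'eef_rot': array([ 0.1353373 ,  0.69394215,  0.13643702, -0.69391141]), 'wrist_force': array([-0.85843149, -0.75299492, -0.16855536]), 'torque': array([0.01604575, 0.00281382, 0.00226577]), 'opening': 0.9981539123060075}
```

View pics/scene0.png

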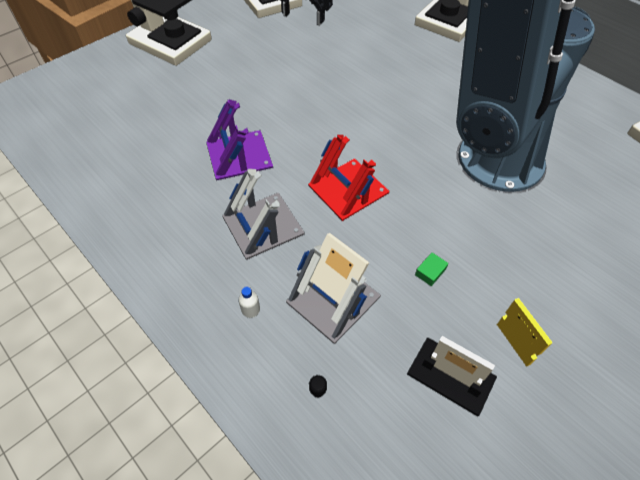

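View pics/top0.png

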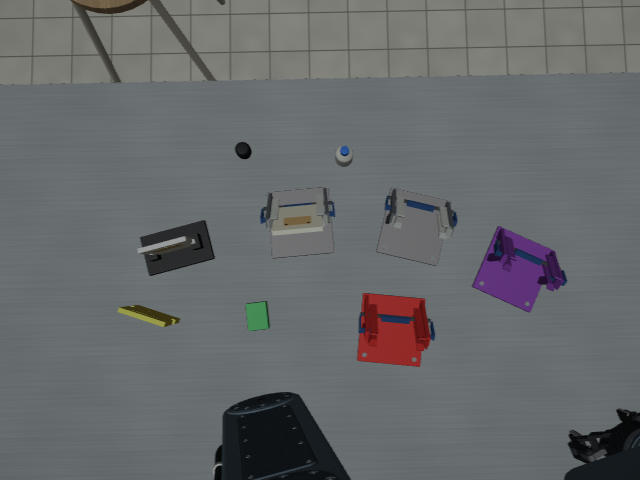

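Candidates for the cover:
- Cream panel in the black stand, scene (462,362), top (167,245). This is the one I choose.
- Cream panel in the full cradle, scene (337,265). Already seated, so leave it.
- Yellow look-alike, scene (525,332). Leave it.

Candidates for the cradle:
- Grey and empty, scene (262,220), top (415,225). This is the one I choose.
- Grey and full, (337,290), purple (238,150) and red (348,185). Not these.

Next are close crops of the two I chose.

Run:
```python
import cv2,numpy as np
s=cv2.imread("pics/scene0.png");t=cv2.imread("pics/top0.png")
def crop(im,x,y,w,h,f):
    return cv2.resize(im[y:y+h,x:x+w],None,fx=f,fy=f,interpolation=cv2.INTER_CUBIC)
a=crop(s,400,325,100,100,4);b=crop(s,215,160,100,100,4);cv2.imwrite("pics/c1.png",np.hstack([a,b]))
a=crop(t,130,205,100,75,4);b=crop(t,370,180,100,100,4)
a=np.vstack([a,np.zeros((100,400,3),np.uint8)]);cv2.imwrite("pics/c2.png",np.hstack([a,b]))
```

```text
(no output)
```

View pics/c1.png

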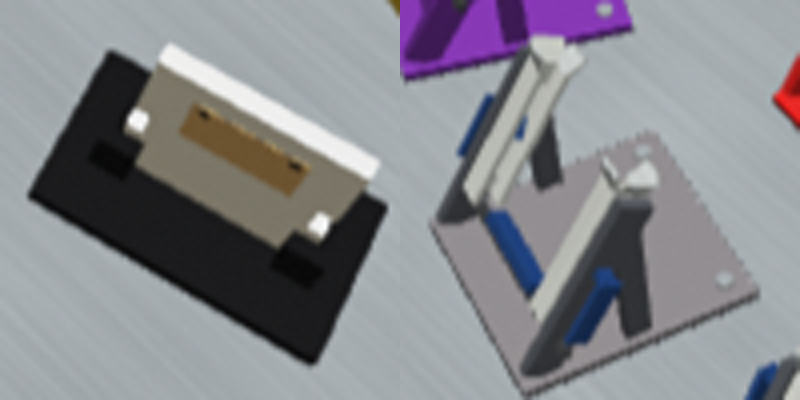

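View pics/c2.png

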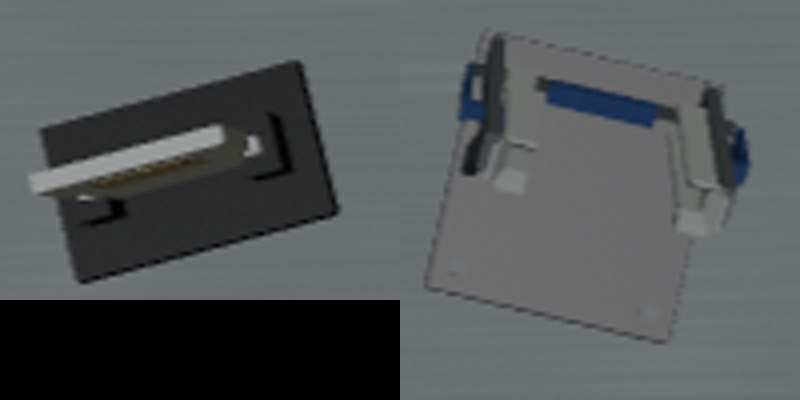

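```bash
cat > h.py <<'E'
import cv2,numpy as np
def cloud(c):
    v,u=np.mgrid[0:480,0:640];d=c["depth"];m=d>0
    p=np.stack([(u-c["cx"])/c["fx"]*d,(v-c["cy"])/c["fy"]*d,d],-1)
    W=c["world_from_camera"];return p@W[:3,:3].T+W[:3,3],m
def rect(pts):
    (c,s,a)=cv2.minAreaRect((pts*1000).astype(np.float32));return np.round(c,1),np.round(s,1),round(a,2)
def proj(c,P):
    W=np.linalg.inv(c["world_from_camera"]);q=np.asarray(P)@W[:3,:3].T+W[:3,3]
    return np.stack([q[...,0]/q[...,2]*c["fx"]+c["cx"],q[...,1]/q[...,2]*c["fy"]+c["cy"]],-1)
def onplane(c,uv,z):
    W=c["world_from_camera"];uv=np.atleast_2d(uv).astype(float)
    r=np.stack([(uv[:,0]-c["cx"])/c["fx"],(uv[:,1]-c["cy"])/c["fy"],np.ones(len(uv))],-1)@W[:3,:3].T
    return W[:3,3]+r*((z-W[2,3])/r[:,2])[:,None]
E
python3 - <<'E'
from h import *
for n,bs,bc in(("scene",(405,330,500,418),(218,160,308,260)),("top",(132,212,222,280),(372,182,462,270))):
    c=dict(np.load(n+"0.npz"));P,m=cloud(c)
    for nm,b,zr,big in(("covertop",bs,(.116,.13),0),("standbase",bs,(.007,.017),1),("plate",bc,(.006,.014),1)):
        sl=np.s_[b[1]:b[3],b[0]:b[2]];p=P[sl].reshape(-1,3);z=p[:,2]
        k=(z>zr[0])&(z<zr[1]);print(n,nm,k.sum(),rect(p[k,:2]),np.median(z[k]).round(4))
    # flare tops / height hist
    for nm,b in(("cover",bs),("cradle",bc)):
        z=P[b[1]:b[3],b[0]:b[2],2].ravel();print(nm,"zmax",np.sort(z)[-8:].round(3), "bench z",np.median(P[300:340,180:220,2]) if n=="top" else '')
E
```

```text
scene covertop 406 (array([562.5, 275.3]), array([12.9, 99.3]), 14.02) 0.1217
scene standbase 2027 (array([562.9, 275.8]), array([ 91.2, 150.1]), 13.73) 0.0122
scene plate 2235 (array([ 566.7, -311.4]), array([310.4, 193.1]), 54.87) 0.0103
cover zmax [0.934 0.934 0.934 0.934 0.934 0.934 0.934 0.934] bench z 
cradle zmax [0.934 0.934 0.934 0.934 0.934 0.934 0.934 0.934] bench z 
top covertop 253 (array([560.3, 276.7]), array([ 10.8, 101.1]), 14.0) 0.1206
top standbase 1741 (array([558.6, 275.4]), array([ 94.9, 150.9]), 13.86) 0.0104
top plate 2639 (array([ 601.2, -270.3]), array([165.1, 164.4]), 75.51) 0.009
cover zmax [1.238 1.238 1.238 1.238 1.238 1.238 1.238 1.238] bench z -0.0017223405338938624
cradle zmax [1.238 1.238 1.238 1.238 1.238 1.238 1.238 1.238] bench z -0.0017223405338938624
```

Run:
```python
from h import *
for n,uv in(("top",[(377,252),(436.75,265.5),(450.5,201),(390.75,187.5)]),("scene",[(277.5,193),(223,215.5),(246.75,258.75),(304.5,233)])):
    c=dict(np.load(n+"0.npz"));q=onplane(c,uv,.01);print(n,q.round(4)[:,:2].tolist(),q.mean(0).round(4))
    for i in range(4):
        d=q[(i+1)%4]-q[i];print(np.linalg.norm(d).round(4),np.degrees(np.arctan2(d[1],d[0])).round(1))
    P,m=cloud(c);b=(218,160,308,260) if n=="scene" else (372,182,462,270)
    mask=np.zeros((480,640),np.uint8);cv2.fillConvexPoly(mask,np.array(cv2.convexHull(np.array(uv,np.float32)).astype(int)),1)
    mask=cv2.dilate(mask,np.ones((9,9)))
    hsv=cv2.cvtColor(c["img"],cv2.COLOR_RGB2HSV)
    k=(mask>0)&(abs(P[...,2]-(.0103 if n=="scene" else .009))<.0035)&(c["depth"]>0)
    k=cv2.morphologyEx(k.astype(np.uint8),cv2.MORPH_OPEN,np.ones((3,3)))>0
    print(rect(P[k][:,:2]))
```

```text
top [[0.5407, -0.173], [0.5076, -0.3058], [0.6523, -0.3423], [0.686, -0.2083]] [ 0.5967 -0.2573  0.01  ]
0.1368 -104.0
0.1492 -14.2
0.1382 75.9
0.1495 166.4
(array([ 597.4, -255.7]), array([139.3, 149.6]), 75.7)
scene [[0.5135, -0.3036], [0.6541, -0.3385], [0.6887, -0.2037], [0.546, -0.1684]] [ 0.6005 -0.2535  0.01  ]
0.1449 -13.9
0.1391 75.6
0.147 166.1
0.1391 -103.5
(array([ 599.7, -256.3]), array([141.3, 150.3]), 75.33)
```

Run:
```python
from h import *
c=dict(np.load("scene0.npz"));P,m=cloud(c)
t=dict(np.load("top0.npz"));Pt,mt=cloud(t)
def fr(P,o,yaw):
    R=np.array([[np.cos(yaw),-np.sin(yaw),0],[np.sin(yaw),np.cos(yaw),0],[0,0,1]]);return (P-np.array([*o,0]))@R
# full cradle plate
for n,PP,b in(("scene",P,(285,230,385,345)),("top",Pt,(255,180,345,265))):
    sl=np.s_[b[1]:b[3],b[0]:b[2]];p=PP[sl];k=(abs(p[...,2]-(.0103 if n=="scene" else .009))<.0035).astype(np.uint8)
    k=cv2.morphologyEx(k,cv2.MORPH_OPEN,np.ones((3,3)))>0;print(n,rect(p[k][:,:2]))
a=np.radians(32)
q=fr(P,(.599,-.256),np.radians(-14.4));sl=np.s_[155:262,215:312];q=q[sl].reshape(-1,3)
k=(q[:,2]>.03)&(q[:,2]<.16)&(abs(q[:,0])<.1)&(abs(q[:,1])<.09);q=q[k]
sx=q[:,0]*np.cos(a)+q[:,2]*np.sin(a);sz=-q[:,0]*np.sin(a)+q[:,2]*np.cos(a)
print("n",len(q),"zmax",np.sort(q[:,2])[-10:].round(4))
for s in(1,-1):
    kk=q[:,1]*s>0;print(s,"y",np.percentile(q[kk,1],[1,5,50,95,99]).round(4),"sz max",np.percentile(sz[kk],[90,99]).round(4))
    hh=np.histogram(sx[kk],np.arange(-.02,.1,.003));print(dict(zip((hh[1][:-1]*1000).round().astype(int).tolist(),hh[0].tolist())))
```

```text
scene (array([616.7, -66.2]), array([154. , 274.9]), 1.81)
top (array([611.5,  -4.6]), array([137.5, 151.5]), 89.51)
n 1834 zmax [0.1402 0.1404 0.1404 0.1404 0.1406 0.1407 0.1411 0.1413 0.1414 0.1428]
1 y [0.0034 0.019  0.0615 0.0751 0.0767] sz max [0.1081 0.1197]
{-20: 0, -17: 0, -14: 0, -11: 0, -8: 0, -5: 0, -2: 0, 1: 0, 4: 0, 7: 0, 10: 1, 13: 2, 16: 7, 19: 10, 22: 10, 25: 13, 28: 12, 31: 9, 34: 12, 37: 11, 40: 11, 43: 21, 46: 32, 49: 38, 52: 43, 55: 71, 58: 83, 61: 90, 64: 112, 67: 252, 70: 138, 73: 9, 76: 0, 79: 0, 82: 0, 85: 0, 88: 0, 91: 0, 94: 0}
-1 y [-0.0777 -0.0681 -0.0511 -0.0172 -0.0033] sz max [0.1099 0.1198]
{-20: 0, -17: 0, -14: 0, -11: 0, -8: 0, -5: 0, -2: 0, 1: 0, 4: 0, 7: 0, 10: 1, 13: 5, 16: 3, 19: 9, 22: 10, 25: 13, 28: 11, 31: 5, 34: 0, 37: 0, 40: 1, 43: 6, 46: 24, 49: 120, 52: 111, 55: 24, 58: 27, 61: 46, 64: 90, 67: 233, 70: 101, 73: 7, 76: 0, 79: 0, 82: 0, 85: 0, 88: 0, 91: 0, 94: 0}
```

```bash
python3 - <<'E'
from h import *
a=np.radians(32)
for n in("scene","top"):
    c=dict(np.load(n+"0.npz"));P,m=cloud(c)
    b=(285,230,385,345) if n=="scene" else (255,180,345,265)
    p=P[b[1]:b[3],b[0]:b[2]];z=p[...,2]
    rgb=c["img"][b[1]:b[3],b[0]:b[2]]
    k=(abs(z-(.0103 if n=="scene" else .009))<.0035)&(p[...,1]<.075)&(p[...,1]>-.1)
    k=cv2.morphologyEx(k.astype(np.uint8),cv2.MORPH_OPEN,np.ones((5,5)))
    nn,l,st,_=cv2.connectedComponentsWithStats(k);
    for i in range(1,nn):
        if st[i,4]>150: print(n,"plate",st[i,4],rect(p[l==i][:,:2]))
    # cover face: points high, plane fit
    k=(z>.07)&(z<.165)&(rgb.min(-1)>120 if n=="scene" else rgb.min(-1)>60)
    q=p[k]
    print(n,len(q),np.percentile(q,[2,98],axis=0).round(3).tolist())
    # RANSAC plane
    best=0;rng=np.random.default_rng(0)
    for _ in range(500):
        s=q[rng.choice(len(q),3,False)];nv=np.cross(s[1]-s[0],s[2]-s[0]);L=np.linalg.norm(nv)
        if L<1e-5:continue
        nv/=L;d=abs((q-s[0])@nv)<.0015
        if d.sum()>best:best=d.sum();bi=d
    s=q[bi];cc=s.mean(0);nv=np.linalg.svd(s-cc)[2][2];nv*=np.sign(nv[2])
    print("plane",best,cc.round(4),nv.round(3),"elev",np.degrees(np.arcsin(nv[2])).round(1),"yaw",np.degrees(np.arctan2(nv[1],nv[0])).round(1),"d",(cc@nv).round(4))
E
python3 - <<'E'
import cv2,numpy as np
s=cv2.imread("pics/scene0.png");t=cv2.imread("pics/top0.png")
f=lambda im,x,y:cv2.resize(im[y:y+115,x:x+100],None,fx=4,fy=4,interpolation=cv2.INTER_CUBIC)
cv2.imwrite("pics/c3.png",np.hstack([f(s,285,230),f(t,250,165)]))
E
```

```text
scene plate 823 (array([665. ,  -2.7]), array([108.2,  58.8]), 84.69)
scene 2342 [[0.579, -0.056, 0.073], [0.648, 0.054, 0.164]]
plane 1166 [ 0.614  -0.0024  0.1191] [0.846 0.064 0.53 ] elev 32.0 yaw 4.3 d 0.5821
top 1611 [[0.575, -0.061, 0.073], [0.644, 0.061, 0.164]]
plane 907 [ 0.609  -0.0011  0.1232] [0.846 0.062 0.53 ] elev 32.0 yaw 4.2 d 0.5804
```

View pics/c3.png

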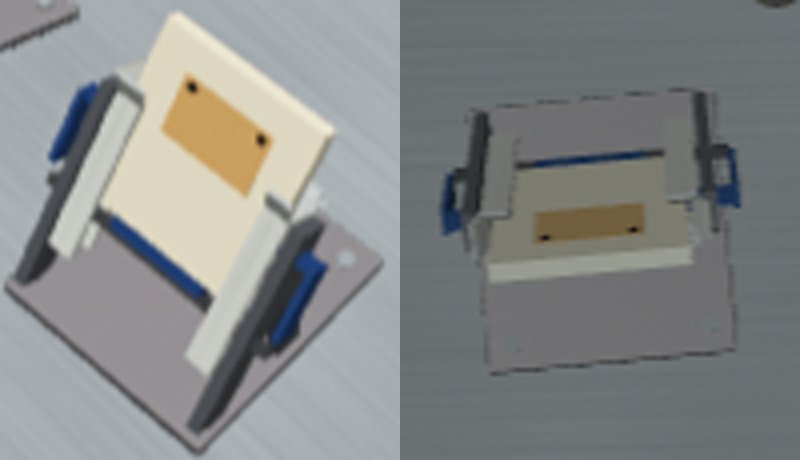

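Run:
```python
from h import *
a=np.radians(32)
c=dict(np.load("top0.npz"));q=onplane(c,[(272.5,258),(334,252.5),(328.5,187.5),(267.5,192)],.01);o=q.mean(0);print(o,q.round(3)[:,:2].tolist())
s=dict(np.load("scene0.npz"));r=onplane(s,[(286.25,301.75),(335,343),(380.5,295.5)],.01);o2=(r[0]+r[2])/2;print(o2,r.round(3)[:,:2].tolist())
y=np.radians(4.25);nv=np.array([np.cos(y)*np.cos(a),np.sin(y)*np.cos(a),np.sin(a)])
for d,oo in((.5804,o),(.5821,o2)):
    oo=oo.copy();oo[2]=0;face=d-oo@nv;print("face sx",face)
```

```text
[ 0.61113448 -0.00310075  0.01      ] [[0.532, 0.061], [0.542, -0.077], [0.689, -0.067], [0.682, 0.071]]
[0.61577126 0.00125337 0.01      ] [[0.695, -0.062], [0.684, 0.075], [0.537, 0.064]]
face sx 0.06374858983276066
face sx 0.06125354867159005
```

```bash
cat > g.py <<'E'
import numpy as np
from scipy.spatial.transform import Rotation as R
from bench import ctrl
def pose():
    o=ctrl.get_obs();w,x,y,z=o["eef_rot"];return o["eef_pos"],R.from_quat([x,y,z,w]),o
def Rt(xa,ya):
    xa=np.array(xa,float);xa/=np.linalg.norm(xa);ya=np.array(ya,float);ya-=xa*(xa@ya);ya/=np.linalg.norm(ya)
    return R.from_matrix(np.stack([xa,ya,np.cross(xa,ya)],1))
def plan(tp,tR):
    p,r,o=pose();print("t",o["time_s"],"p",p.round(4),"F",o["wrist_force"].round(2),"op",round(o["opening"],3),"q",o["q"].round(2))
    print("shift in present tool axes mm",(r.inv().apply(tp-p)*1000).round(1)," in target axes",(tR.inv().apply(tp-p)*1000).round(1))
    print("turn deg",np.degrees((r.inv()*tR).as_rotvec()).round(2))
ys=np.radians(13.9);CR=Rt([0,0,-1],[np.cos(ys),np.sin(ys),0]);COV=np.array([.561,.276,.122])
yc=np.radians(-14.4);a=np.radians(32)
ex=np.array([np.cos(yc),np.sin(yc),0]);SY=np.array([-np.sin(yc),np.cos(yc),0])
SX=ex*np.cos(a)+np.array([0,0,np.sin(a)]);SZ=-ex*np.sin(a)+np.array([0,0,np.cos(a)])
SO=np.array([.5985,-.2557,0])+.025*ex+np.array([0,0,.07])
E
python3 - <<'E'
from g import *
p,r,o=pose();print(r.as_matrix().round(3).tolist())
for s in(1,-1):
    T=Rt([0,0,-1],s*np.array([np.cos(ys),np.sin(ys),0]));plan(np.array([.561,.276,.28]),T)
    T2=Rt(-SZ,s*SX);print("to slot",np.degrees((T.inv()*T2).as_rotvec()).round(1),SO)
E
```

```text
[[-0.0, 0.377, -0.926], [0.002, -0.926, -0.377], [-1.0, -0.002, -0.0]]
t 0.1 p [ 0.2168 -0.532   0.2415] F [-0.86 -0.75 -0.17] op 0.998 q [-1.39  0.18  1.61  0.    1.35 -0.21]
shift in present tool axes mm [ -37.4 -618.6 -623.5]  in target axes [ -38.5  528.2 -701.7]
turn deg [-8.174e+01 -8.000e-02  6.000e-02]
to slot [27.6 -7.9 31.3] [ 0.62271458 -0.26191725  0.07      ]
t 0.1 p [ 0.2168 -0.532   0.2415] F [-0.86 -0.75 -0.17] op 0.998 q [-1.39  0.18  1.61  0.    1.35 -0.21]
shift in present tool axes mm [ -37.4 -618.6 -623.5]  in target axes [ -38.5 -528.2  701.7]
turn deg [9.826e+01 6.000e-02 8.000e-02]
to slot [ 27.6   7.9 -31.3] [ 0.62271458 -0.26191725  0.07      ]
```

drive_tool:
  increments:
    - [-0.015,-0.02,-0.02,0,0,0,1]
    - [-0.015,-0.038,-0.039,0,0,0,1]
    - [-0.01,-0.038,-0.039,0,0,0,1]
    - [0,-0.038,-0.039,0,0,0,1]
    - [0,-0.038,-0.039,-5,0,0,1]
    - [0,-0.038,-0.039,0,0,0,1]
    - [0,-0.038,-0.039,0,0,0,1]
    - [0,-0.038,-0.039,0,0,0,1]
    - [0,-0.038,-0.039,0,0,0,1]
    - [0,-0.038,-0.039,0,0,0,1]

```text
time_s: 1.35
eef_pos: [0.4019, -0.047, 0.2822]
eef_rot: [0.166, 0.687, 0.166, -0.687]
wrist_force: [0.6, -0.7, 0.0]
opening: 1.003
```

```bash
python3 -c "
from g import *
plan(np.array([.561,.276,.28]),CR)"
```

```text
t 1.35 p [ 0.4019 -0.047   0.2822] F [ 0.64 -0.69  0.  ] op 1.003 q [-0.41 -0.26  1.95 -0.    1.45  0.69]
shift in present tool axes mm [   2.2 -214.8 -289. ]  in target axes [   2.2  232.  -275.3]
turn deg [-7.675e+01 -0.000e+00 -2.000e-02]
```

drive_tool:
  increments:
    - [0,-0.032,-0.042,0,0,0,1]
    - [0,-0.032,-0.042,0,0,0,1]
    - [0,-0.032,-0.042,0,0,0,1]
    - [0,-0.032,-0.042,0,0,0,1]
    - [0,-0.032,-0.042,0,0,0,1]
    - [0,-0.032,-0.042,0,0,0,1]
    - [0,-0.015,-0.02,0,0,0,1]
    - [0,0,0,-10,0,0,1]
    - [0,0,0,-10,0,0,1]
    - [0,0,0,-10,0,0,1]

```text
time_s: 2.6
eef_pos: [0.549, 0.2597, 0.2815]
eef_rot: [-0.34, -0.619, -0.34, 0.62]
wrist_force: [0.5, -0.2, 0.9]
opening: 0.999
```

drive_tool:
  increments:
    - [0,0,0,-10,0,0,1]
    - [0,0,0,-10,0,0,1]
    - [0,0,0,-10,0,0,1]
    - [0,0,0,-10,0,0,1]
    - [0,0,0,-6,0,0,1]
    - [0,0,0,0,0,0,1]

```text
time_s: 3.35
eef_pos: [0.549, 0.2595, 0.2818]
eef_rot: [0.554, 0.439, 0.554, -0.44]
wrist_force: [-0.2, 0.1, 1.4]
opening: 0.997
```

```bash
python3 -c "
from g import *
plan(np.array([.561,.276,.28]),CR)
plan(np.array([.561,.276,.101]),CR)"
```

```text
t 3.35 p [0.549  0.2595 0.2818] F [-0.22  0.06  1.44] op 0.997 q [ 0.25  0.22  1.48 -0.    1.44  0.02]
shift in present tool axes mm [  1.8  15.4 -13.4]  in target axes [  1.8  15.6 -13.1]
turn deg [-0.79  0.    0.06]
t 3.35 p [0.549  0.2595 0.2818] F [-0.22  0.06  1.44] op 0.997 q [ 0.25  0.22  1.48 -0.    1.44  0.02]
shift in present tool axes mm [180.8  15.6 -13.4]  in target axes [180.8  15.6 -13.1]
turn deg [-0.79  0.    0.06]
```

drive_tool:
  increments:
    - [0.01,0.0156,-0.013,-0.8,0,0,1]
    - [0.04,0,0,0,0,0,1]
    - [0.04,0,0,0,0,0,1]
    - [0,0,0,0,0,0,1]

```text
time_s: 3.85
eef_pos: [0.5589, 0.275, 0.1882]
eef_rot: [0.555, 0.434, 0.558, -0.438]
wrist_force: [0.6, -1.1, 0.3]
opening: 0.998
```

```bash
python3 -c "
from g import *
plan(np.array([.561,.276,.10]),CR)
from bench import camera
import cv2
c=camera('scene');cv2.imwrite('pics/s1.png',cv2.resize(c['img'][270:420,360:560,::-1],None,fx=4,fy=4))"
```

```text
t 3.85 p [0.5589 0.275  0.1882] F [ 0.56 -1.12  0.28] op 0.998 q [0.27 0.34 1.52 0.   1.29 0.03]
shift in present tool axes mm [88.2  3.  -0.4]  in target axes [88.2  2.3 -0.4]
turn deg [-0.05  0.01  0.48]
```

View pics/s1.png

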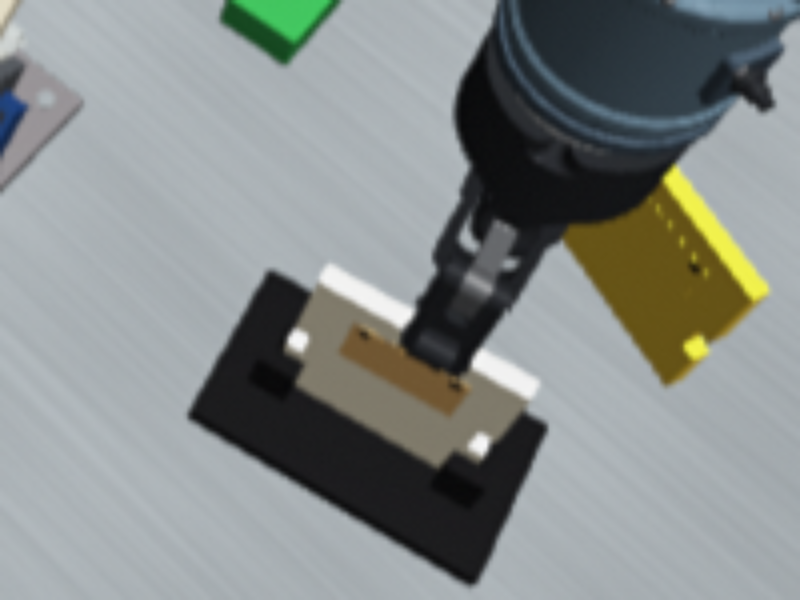

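drive_tool:
  increments:
    - [0.04,0.0025,0,0,0,0.5,1]
    - [0.03,0,0,0,0,0,1]
    - [0.018,0,0,0,0,0,1]
    - [0,0,0,0,0,0,0]
    - [0,0,0,0,0,0,-1]
    - [0,0,0,0,0,0,-1]
    - [0,0,0,0,0,0,-1]
    - [0,0,0,0,0,0,-1]

```text
time_s: 4.9
eef_pos: [0.5633, 0.2763, 0.1053]
eef_rot: [0.558, 0.437, 0.556, -0.434]
wrist_force: [-5.6, -1.8, 8.5]
opening: 0.102
```

```bash
python3 -c "
from g import *
plan(np.array([.561,.276,.10]),CR)"
```

```text
t 4.9 p [0.5633 0.2763 0.1053] F [-5.63 -1.83  8.45] op 0.102 q [ 0.27  0.44  1.57 -0.    1.12  0.02]
shift in present tool axes mm [ 5.3 -2.4 -0.3]  in target axes [ 5.3 -2.3 -0.3]
turn deg [ 0.08  0.01 -0.35]
```

drive_tool:
  increments:
    - [-0.02,0,0,0,0,0,-1]
    - [-0.03,0,0,0,0,0,-1]
    - [-0.04,0,0,0,0,0,-1]
    - [-0.05,0,0,0,0,0,-1]
    - [-0.05,0,0,0,0,0,-1]
    - [0,0,0,0,0,0,-1]
    - [0,0,0,0,0,0,-1]

```text
time_s: 5.78
eef_pos: [0.5625, 0.276, 0.2944]
eef_rot: [0.559, 0.438, 0.555, -0.433]
wrist_force: [0.2, 0.2, -2.4]
opening: 0.108
```

```bash
python3 -c "
from g import *
plan(np.array([.561,.276,.10]),CR)
from bench import camera
import cv2
c=camera('scene');np.savez('s2.npz',**c);cv2.imwrite('pics/s2.png',cv2.resize(c['img'][230:420,360:560,::-1],None,fx=3,fy=3))"
```

```text
t 5.775 p [0.5625 0.276  0.2944] F [ 0.19  0.2  -2.37] op 0.108 q [ 0.27  0.25  1.42 -0.    1.46  0.02]
shift in present tool axes mm [194.3  -3.2  -0.3]  in target axes [194.4  -1.5  -0.3]
turn deg [ 0.06 -0.   -0.51]
```

View pics/s2.png

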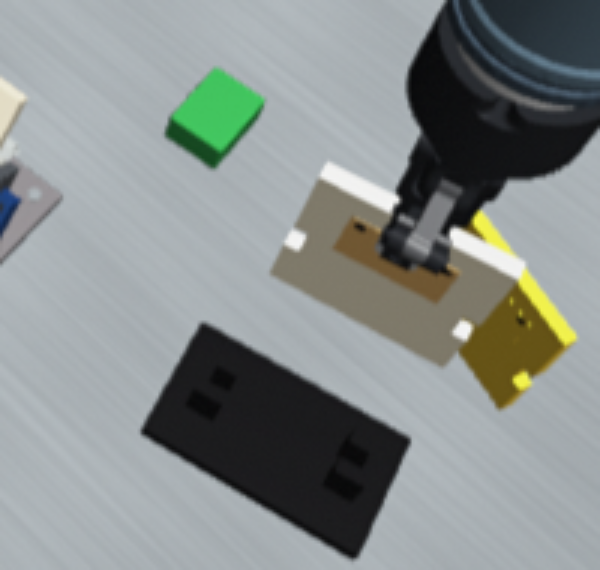

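```bash
cat > meas.py <<'E'
from g import *; from h import *
def meas(c,box,p,r):
    P,m=cloud(c);x0,y0,x1,y1=box;q=P[y0:y1,x0:x1].reshape(-1,3);rgb=c["img"][y0:y1,x0:x1].reshape(-1,3).astype(int)
    t=r.inv().apply(q-p);k=(abs(t[:,1])<.02)&(t[:,0]>-.04)&(t[:,0]<.12)&(abs(t[:,2])<.075)&(rgb[:,0]>85)&(rgb[:,0]-rgb[:,2]<60)
    t=t[k];print(len(t),"tool x",np.percentile(t[:,0],[.5,2,98,99.5]).round(4),"y",np.percentile(t[:,1],[1,50,99]).round(4),"z",np.percentile(t[:,2],[.5,2,98,99.5]).round(4))
    A=np.c_[t[:,0],t[:,2],np.ones(len(t))]
    med=np.percentile(t[:,1],60);s=abs(t[:,1]-med)<.003;co=np.linalg.lstsq(A[s],t[s,1],rcond=None)[0];print("face y=a x+b z+c",co.round(4),s.sum())
    f=t[s][:,[2,0]];print("rect z,x",rect(f))
E
python3 - <<'E'
from meas import *
p,r,o=pose();meas(dict(np.load("s2.npz")),(440,270,560,360),p,r)
E
```

```text
2350 tool x [-0.02   -0.0192  0.0896  0.0923] y [-0.0033  0.0053  0.0074] z [-0.0494 -0.0482  0.0485  0.0498]
face y=a x+b z+c [-0.0078 -0.0005  0.0056] 2103
rect z,x (array([ 0.2, 36.8]), array([ 99.9, 115. ]), 0.06)
```

drive_tool:
  increments:
    - [-0.015,-0.005,0.015,0,0,0,-1]
    - [-0.015,-0.015,0.035,0,0,0,-1]
    - [-0.015,-0.02,0.05,0,0,0,-1]
    - [0,-0.02,0.05,0,0,0,-1]
    - [0,-0.02,0.05,0,0,0,-1]
    - [0,-0.02,0.05,0,0,0,-1]
    - [0,-0.02,0.05,0,0,0,-1]
    - [0,-0.02,0.05,0,0,0,-1]
    - [0,-0.02,0.05,0,0,0,-1]
    - [0,-0.01,0.03,0,0,0,-1]

```text
time_s: 7.08
eef_pos: [0.4996, -0.1854, 0.3378]
eef_rot: [0.558, 0.438, 0.555, -0.434]
wrist_force: [0.3, 0.1, -1.7]
opening: 0.108
```

```bash
python3 -c "
from g import *
plan(SO+.203*SZ,Rt(-SZ,SX))"
```

```text
t 7.075 p [ 0.4996 -0.1854  0.3378] F [ 0.31  0.11 -1.73] op 0.108 q [-0.58  0.02  1.59  0.01  1.53 -0.82]
shift in present tool axes mm [95.7  5.7 52.8]  in target axes [ 97.3 -24.7  43.5]
turn deg [27.42 -7.98 30.91]
```

drive_tool:
  increments:
    - [0,0,0,5.5,-1.6,6.2,-1]
    - [0,0,0,5.5,-1.6,6.2,-1]
    - [0,0,0,5.5,-1.6,6.2,-1]
    - [0,0,0,5.5,-1.6,6.2,-1]
    - [0,0,0,5.4,-1.6,6.1,-1]
    - [0,-0.012,0.02,0,0,0,-1]
    - [0,-0.012,0.022,0,0,0,-1]
    - [0,0,0,0,0,0,-1]

```text
time_s: 8.07
eef_pos: [0.4695, -0.2192, 0.3243]
eef_rot: [0.57, 0.656, 0.263, -0.418]
wrist_force: [-0.1, -0.5, -1.4]
opening: 0.105
```

```bash
python3 -c "
from g import *
plan(SO+.203*SZ,Rt(-SZ,SX))
from bench import camera
import cv2
for n in('scene','top'):
  c=camera(n);np.savez(n+'3.npz',**c);cv2.imwrite('pics/'+n+'3.png',c['img'][:,:,::-1])"
```

```text
t 8.075 p [ 0.4695 -0.2192  0.3243] F [-0.1  -0.48 -1.42] op 0.105 q [-0.85 -0.38  2.05  0.36  1.03 -0.72]
shift in present tool axes mm [96.9  0.2  3.3]  in target axes [96.9  0.1  3.3]
turn deg [-0.01 -0.    0.07]
```

View pics/scene3.png

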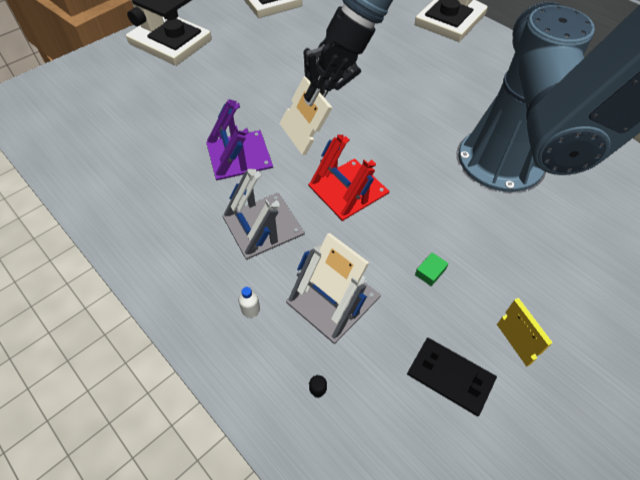

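View pics/top3.png

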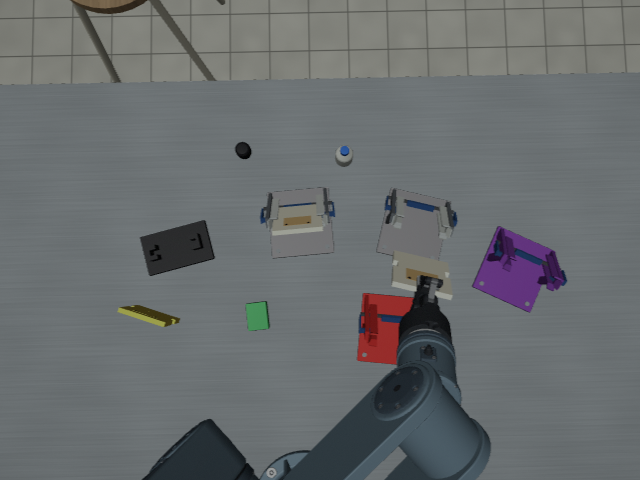

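drive_tool:
  increments:
    - [0.02,0,0.0033,0,0,0,-1]
    - [0.03,0,0,0,0,0,-1]
    - [0.03,0,0,0,0,0,-1]
    - [0.02,0,0,0,0,0,-1]
    - [0,0,0,0,0,0,-1]

```text
time_s: 8.8
eef_pos: [0.5218, -0.2329, 0.2386]
eef_rot: [0.571, 0.656, 0.265, -0.417]
wrist_force: [-1.0, 1.2, -0.8]
opening: 0.107
```

```bash
python3 -c "
from meas import *
plan(SO+.193*SZ,Rt(-SZ,SX))
from bench import camera
p,r,o=pose()
ims=[]
for n,b in(('scene',(205,90,345,262)),('top',(370,175,470,298))):
  c=camera(n);np.savez(n+'4.npz',**c);im=c['img'][b[1]:b[3],b[0]:b[2],::-1];ims.append(cv2.resize(im,(int(600/im.shape[0]*im.shape[1]),600),interpolation=cv2.INTER_CUBIC))
  P,m=cloud(c);
  print(n);meas(c,b,p,r)
I=np.hstack(ims);cv2.imwrite('pics/c4.png',cv2.resize(I,None,fx=min(1,800/I.shape[1]),fy=min(1,800/I.shape[1])))"
```

```text
t 8.8 p [ 0.5218 -0.2329  0.2386] F [-0.95  1.2  -0.84] op 0.107 q [-0.78 -0.15  2.05  0.39  0.79 -0.74]
shift in present tool axes mm [ 5.6 -0.3  3. ]  in target axes [ 5.6 -0.3  3. ]
turn deg [ 0.17 -0.23  0.14]
scene
1462 tool x [-0.0235 -0.0173  0.0917  0.0933] y [-0.0053  0.0049  0.0123] z [-0.0516 -0.0508  0.0476  0.0495]
face y=a x+b z+c [-0.0094  0.0005  0.0055] 1229
rect z,x (array([-1. , 37.6]), array([103.6, 113.4]), 0.16)
top
1283 tool x [-0.0199 -0.0187  0.0912  0.0939] y [-0.005   0.0037  0.0081] z [-0.0507 -0.0503  0.0479  0.0491]
face y=a x+b z+c [-0.006  -0.0004  0.0041] 1117
rect z,x (array([-0.5, 38.6]), array([117.2, 100.3]), 89.51)
```

View pics/c4.png

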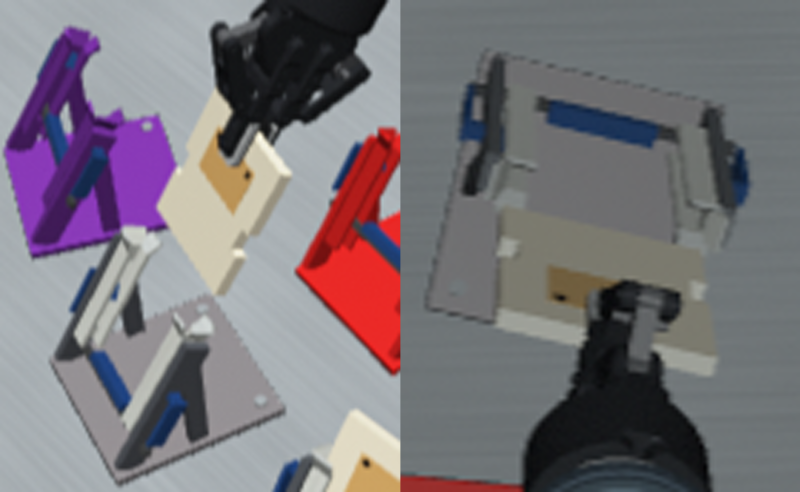

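Run:
```python
from h import *
a=np.radians(32)
def axes(yaw):
    y=np.radians(yaw);e=np.array([np.cos(y),np.sin(y),0]);return e*np.cos(a)+np.array([0,0,np.sin(a)]),np.array([-e[1],e[0],0]),-e*np.sin(a)+np.array([0,0,np.cos(a)]),e
for n in("scene","top"):
    c=dict(np.load(n+"0.npz"));P,m=cloud(c);Q=P.reshape(-1,3)
    for nm,yaw,o in(("full",4.25,(.6135,-.001,0)),("empty",-14.4,(.5985,-.2557,0))):
        X,Y,Z,e=axes(yaw);o=np.array(o)+.025*e+np.array([0,0,.07]);t=np.stack([(Q-o)@X,(Q-o)@Y,(Q-o)@Z],1)
        k=(t[:,2]>-20e-3)&(t[:,2]<.055)&(abs(t[:,1])<.075)&(t[:,0]>-.03)&(t[:,0]<.03);u=t[k]
        for lo,hi in((-.062,-.042),(-.03,.03),(.042,.062)):
            v=u[(u[:,1]>lo)&(u[:,1]<hi),0]
            h=np.histogram(v,np.arange(-.02,.02,.001));i=h[0].argmax();print(n,nm,(lo,hi),len(v),"peak sx mm",np.median(v[abs(v-h[1][i])<.002])*1000 if len(v) else None)
        w=u[(u[:,0]<.018)];
        # flange inner/outer edges in y
        pk=w[(w[:,0]>.007)];print("  y range of flanges",[np.percentile(pk[pk[:,1]*s>0.02][:,1],[1,99]).round(4).tolist() for s in(1,-1)])
```

```text
scene full (-0.062, -0.042) 297 peak sx mm 10.267308035205494
scene full (-0.03, 0.03) 815 peak sx mm 5.187667331790588
scene full (0.042, 0.062) 316 peak sx mm 10.569957462265089
  y range of flanges [[0.0235, 0.0741], [-0.0673, -0.0266]]
scene empty (-0.062, -0.042) 329 peak sx mm 11.320065390936612
scene empty (-0.03, 0.03) 0 peak sx mm None
scene empty (0.042, 0.062) 208 peak sx mm 11.414441167538428
  y range of flanges [[0.0381, 0.0745], [-0.0741, -0.0393]]
top full (-0.062, -0.042) 131 peak sx mm 8.839216685230657
top full (-0.03, 0.03) 369 peak sx mm 3.2521355890797397
top full (0.042, 0.062) 146 peak sx mm 9.18946658265845
  y range of flanges [[0.0401, 0.0655], [-0.0651, -0.0404]]
top empty (-0.062, -0.042) 189 peak sx mm 8.790153919656836
top empty (-0.03, 0.03) 0 peak sx mm None
top empty (0.042, 0.062) 148 peak sx mm 9.127783054774882
  y range of flanges [[0.0389, 0.0645], [-0.0658, -0.0409]]
```

drive_tool:
  increments:
    - [0.0,0,0.004,0.15,-0.2,0.15,-1]
    - [0.015,0,0,0,0,0,-1]
    - [0.015,0,0,0,0,0,-1]
    - [0,0,0,0,0,0,-1]

```text
time_s: 9.4
eef_pos: [0.536, -0.2423, 0.2148]
eef_rot: [0.571, 0.657, 0.261, -0.417]
wrist_force: [0.0, 0.3, -1.2]
opening: 0.107
```

```bash
cat > st.py <<'E'
from g import *
def st():
    p,r,o=pose();d=p-SO;F=o["wrist_force"]
    print("t",o["time_s"],"TCP slot x,y,z mm",(np.array([d@SX,d@SY,d@SZ])*1000).round(1),"origin s~",round((d@SZ)*1000-93,1),"F slot",np.round([F@SX,F@SY,F@SZ],1),"T",o["torque"].round(2),"op",round(o["opening"],3),"turn to go",np.degrees((r.inv()*Rt(-SZ,SX)).as_rotvec()).round(2))
st()
E
cat > look.py <<'E'
import sys;from st import *;from h import *;from bench import camera
ims=[]
for n,b in(('scene',(205,110,335,262)),('top',(370,175,470,292))):
  c=camera(n);np.savez(n+'_l.npz',**c);im=c['img'][b[1]:b[3],b[0]:b[2],::-1];im=cv2.resize(im,(400,int(400/im.shape[1]*im.shape[0])),interpolation=cv2.INTER_CUBIC);ims.append(im[:460])
h=min(i.shape[0] for i in ims);cv2.imwrite('pics/'+sys.argv[1],np.hstack([i[:h] for i in ims]))
E
python3 look.py c5.png
```

```text
t 9.4 TCP slot x,y,z mm [  1.3  -2.5 169.9] origin s~ 76.9 F slot [-0.7  0.3 -1. ] T [ 0.15  0.4  -0.  ] op 0.107 turn to go [-0.02  0.11 -0.16]
```

View pics/c5.png

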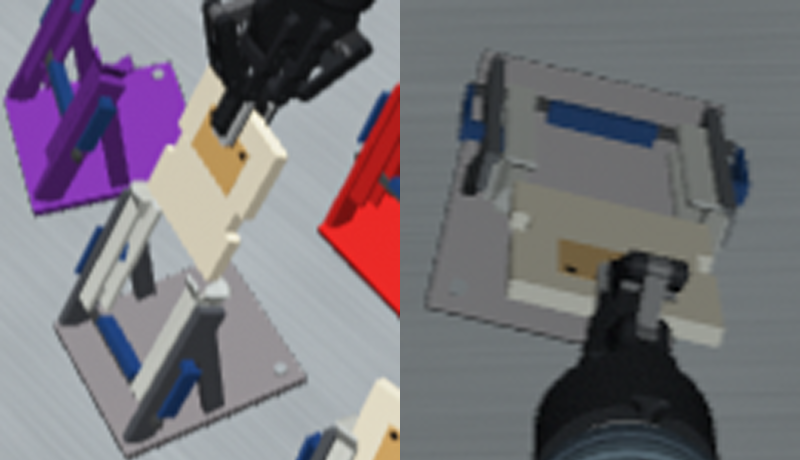

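drive_tool:
  increments:
    - [0,-0.0012,-0.0013,0,0.1,-0.15,-1]
    - [0.005,0,0,0,0,0,-1]
    - [0.005,0,0,0,0,0,-1]
    - [0,0,0,0,0,0,-1]

```text
time_s: 10.0
eef_pos: [0.5406, -0.2418, 0.2051]
eef_rot: [0.57, 0.657, 0.263, -0.418]
wrist_force: [-0.9, 0.8, -1.8]
opening: 0.108
```

```bash
python3 st.py
```

```text
t 10.0 TCP slot x,y,z mm [-1.000e-01 -9.000e-01  1.594e+02] origin s~ 66.4 F slot [-1.9  0.6 -1. ] T [0.12 0.38 0.02] op 0.108 turn to go [-0.02 -0.02  0.02]
```

Aligned, and it's inside the flare now. Next I descend through it.

drive_tool:
  increments:
    - [0.005,0,0,0,0,0,-1]
    - [0.005,0,0,0,0,0,-1]
    - [0.005,0,0,0,0,0,-1]
    - [0,0,0,0,0,0,-1]

```text
time_s: 10.5
eef_pos: [0.5483, -0.2438, 0.1924]
eef_rot: [0.57, 0.657, 0.263, -0.418]
wrist_force: [-0.4, -0.0, -1.8]
opening: 0.104
```

```bash
python3 look.py c6.png
```

```text
t 10.5 TCP slot x,y,z mm [-1.000e-01 -9.000e-01  1.444e+02] origin s~ 51.4 F slot [-1.2 -0.1 -1.3] T [ 0.1   0.43 -0.05] op 0.104 turn to go [-0.02 -0.02  0.02]
```

View pics/c6.png

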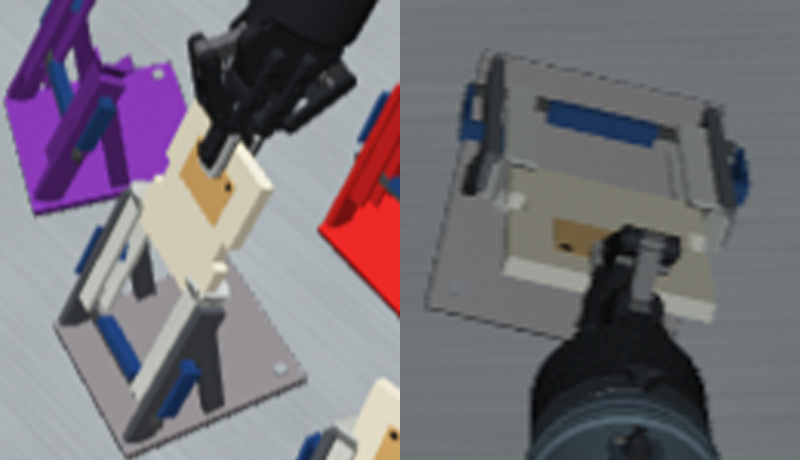

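drive_tool:
  increments:
    - [0.006,0,0,0,0,0,-1]
    - [0.006,0,0,0,0,0,-1]
    - [0.006,0,0,0,0,0,-1]
    - [0,0,0,0,0,0,-1]

```text
time_s: 11.1
eef_pos: [0.5575, -0.2462, 0.177]
eef_rot: [0.57, 0.657, 0.263, -0.418]
wrist_force: [-0.2, -0.2, -1.8]
opening: 0.105
```

```bash
python3 look.py c7.png
```

```text
t 11.1 TCP slot x,y,z mm [-1.000e-01 -9.000e-01  1.263e+02] origin s~ 33.3 F slot [-1.1 -0.3 -1.5] T [ 0.08  0.4  -0.02] op 0.105 turn to go [-0.02 -0.02  0.02]
```

View pics/c7.png

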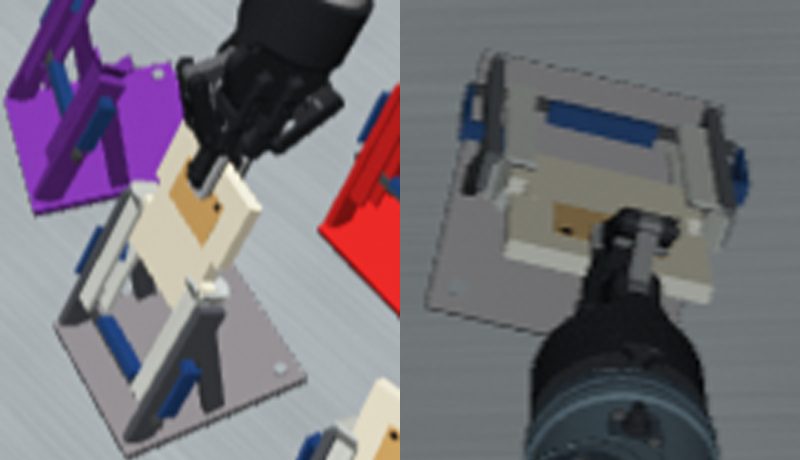

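drive_tool:
  increments:
    - [0.003,0,0,0,0,0,-1]
    - [0.003,0,0,0,0,0,-1]
    - [0.003,0,0,0,0,0,-1]
    - [0,0,0,0,0,0,-1]

```text
time_s: 11.7
eef_pos: [0.5622, -0.2475, 0.1698]
eef_rot: [0.571, 0.657, 0.262, -0.418]
wrist_force: [-1.1, -0.6, -1.5]
opening: 0.106
```

```bash
python3 st.py
```

```text
t 11.7 TCP slot x,y,z mm [  0.2  -1.1 117.6] origin s~ 24.6 F slot [-1.6 -0.8 -0.8] T [0.11 0.41 0.01] op 0.106 turn to go [-0.01  0.   -0.01]
```

drive_tool:
  increments:
    - [0.003,0,0,0,0,0,-1]
    - [0.003,0,0,0,0,0,-1]
    - [0,0,0,0,0,0,-1]

```text
time_s: 12.08
eef_pos: [0.5656, -0.2487, 0.1652]
eef_rot: [0.571, 0.657, 0.262, -0.418]
wrist_force: [0.2, -0.4, 0.3]
opening: 0.104
```

```bash
python3 st.py
```

```text
t 12.075 TCP slot x,y,z mm [  0.7  -1.4 111.8] origin s~ 18.8 F slot [ 0.4 -0.3  0.1] T [-0.09  0.34 -0.07] op 0.104 turn to go [-0.02  0.04 -0.07]
```

drive_tool:
  increments:
    - [0.003,0,0,0,0,0,-1]
    - [0.003,0,0,0,0,0,-1]
    - [0,0,0,0,0,0,-1]

```text
time_s: 12.45
eef_pos: [0.5689, -0.2496, 0.1606]
eef_rot: [0.571, 0.657, 0.262, -0.417]
wrist_force: [-0.6, -1.0, 1.5]
opening: 0.101
```

```bash
python3 st.py
```

```text
t 12.45 TCP slot x,y,z mm [  1.2  -1.5 106.1] origin s~ 13.1 F slot [ 0.5 -1.2  1.5] T [-0.17  0.07 -0.04] op 0.101 turn to go [-0.01  0.05 -0.12]
```

drive_tool:
  increments:
    - [0.003,-0.001,0,0,0,-0.1,-1]
    - [0.003,0,0,0,0,0,-1]
    - [0,0,0,0,0,0,-1]

```text
time_s: 12.82
eef_pos: [0.5709, -0.2499, 0.1541]
eef_rot: [0.57, 0.656, 0.263, -0.418]
wrist_force: [4.0, -1.7, -3.7]
opening: 0.11
```

```bash
python3 st.py
```

```text
t 12.825 TCP slot x,y,z mm [-0.6 -1.2 99.5] origin s~ 6.5 F slot [ 1.7 -0.6 -5.4] T [-0.26 -0.18 -0.18] op 0.11 turn to go [-0.03  0.03  0.05]
```

drive_tool:
  increments:
    - [0.003,0,0,0,0,0,-1]
    - [0.003,0,0,0,0,0,-1]
    - [0,0,0,0,0,0,-1]

```text
time_s: 13.2
eef_pos: [0.5739, -0.2506, 0.149]
eef_rot: [0.57, 0.656, 0.263, -0.418]
wrist_force: [4.3, -2.1, -2.6]
opening: 0.108
```

```bash
python3 look.py c8.png
```

```text
t 13.2 TCP slot x,y,z mm [-0.6 -1.2 93.5] origin s~ 0.5 F slot [ 2.6 -1.  -4.7] T [-0.36 -0.31 -0.18] op 0.108 turn to go [-0.03  0.02  0.06]
```

View pics/c8.png

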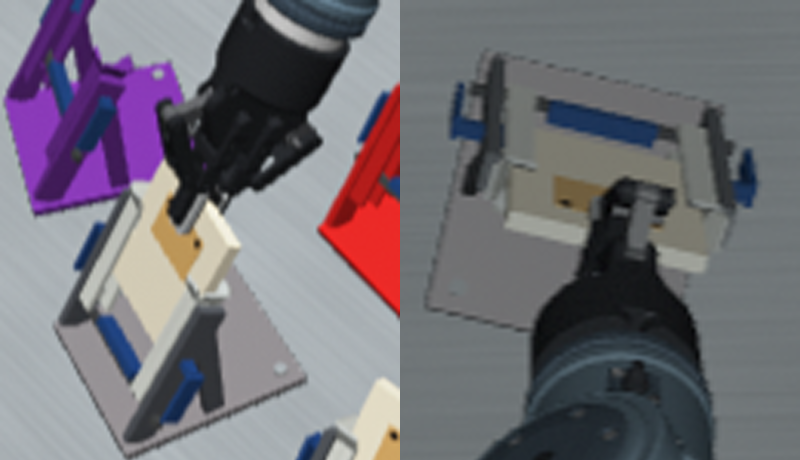

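drive_tool:
  increments:
    - [0.003,0,0,0,0,0,-1]
    - [0.003,0,0,0,0,0,-1]
    - [0,0,0,0,0,0,-1]

```text
time_s: 13.68
eef_pos: [0.577, -0.2514, 0.1439]
eef_rot: [0.57, 0.656, 0.263, -0.418]
wrist_force: [4.7, -2.8, -3.1]
opening: 0.107
```

```bash
python3 st.py
```

```text
t 13.675 TCP slot x,y,z mm [-0.6 -1.2 87.5] origin s~ -5.5 F slot [ 2.8 -1.5 -5.4] T [-0.36 -0.33 -0.13] op 0.107 turn to go [-0.02  0.02  0.06]
```

drive_tool:
  increments:
    - [0.003,0,0,0,0,0,-1]
    - [0.003,0,0,0,0,0,-1]
    - [0,0,0,0,0,0,-1]

```text
time_s: 14.05
eef_pos: [0.58, -0.2522, 0.1388]
eef_rot: [0.57, 0.656, 0.263, -0.418]
wrist_force: [4.8, -2.7, -3.3]
opening: 0.105
```

```bash
python3 look.py c9.png
```

```text
t 14.05 TCP slot x,y,z mm [-0.7 -1.2 81.5] origin s~ -11.5 F slot [ 2.8 -1.4 -5.6] T [-0.47 -0.38 -0.11] op 0.105 turn to go [-0.03  0.02  0.06]
```

View pics/c9.png

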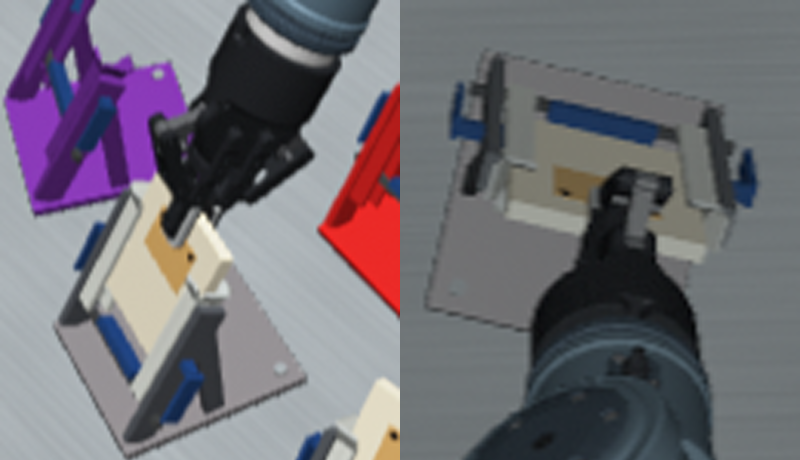

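drive_tool:
  increments:
    - [0.0025,0,0,0,0,0,-1]
    - [0.0025,0,0,0,0,0,-1]
    - [0,0,0,0,0,0,-1]

```text
time_s: 14.52
eef_pos: [0.5826, -0.2528, 0.1346]
eef_rot: [0.57, 0.656, 0.263, -0.418]
wrist_force: [4.0, -2.5, -2.3]
opening: 0.103
```

```bash
python3 look.py c10.png
```

```text
t 14.525 TCP slot x,y,z mm [-0.6 -1.2 76.6] origin s~ -16.4 F slot [ 2.6 -1.4 -4.3] T [-0.36 -0.36 -0.17] op 0.103 turn to go [-0.02  0.02  0.05]
```

View pics/c10.png

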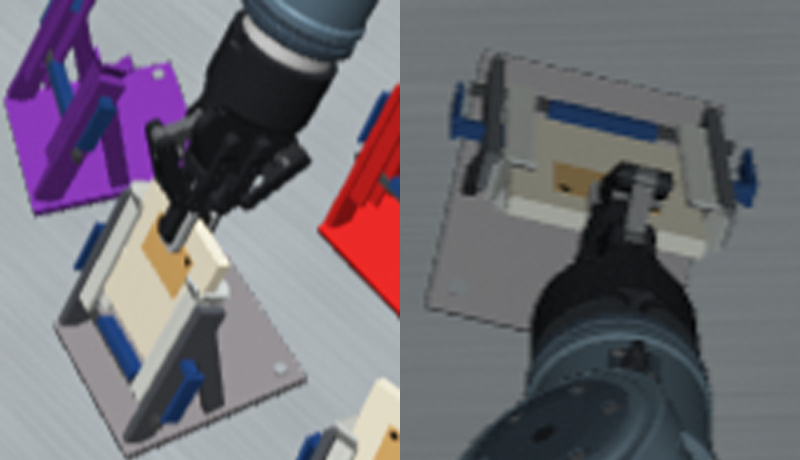

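drive_tool:
  increments:
    - [0.0025,0,0,0,0,0,-1]
    - [0.0025,0,0,0,0,0,-1]
    - [0,0,0,0,0,0,-1]

```text
time_s: 15.0
eef_pos: [0.5852, -0.2534, 0.1304]
eef_rot: [0.57, 0.656, 0.263, -0.418]
wrist_force: [3.9, -2.8, -1.2]
opening: 0.107
```

```bash
python3 look.py c11.png
```

```text
t 15.0 TCP slot x,y,z mm [-0.6 -1.1 71.6] origin s~ -21.4 F slot [ 3.2 -1.8 -3.4] T [-0.42 -0.4  -0.18] op 0.107 turn to go [-0.02  0.02  0.06]
```

View pics/c11.png

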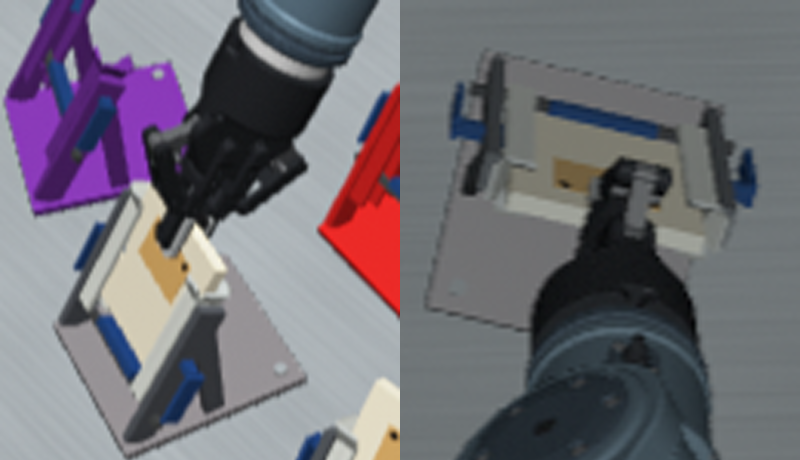

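Run:
```python
from meas import *
p,r,o=pose()
for n,b in(('scene',(205,110,335,262)),('top',(370,175,470,292))):
    c=dict(np.load(n+'_l.npz'));P,m=cloud(c);q=P[b[1]:b[3],b[0]:b[2]].reshape(-1,3);t=r.inv().apply(q-p);rgb=c["img"][b[1]:b[3],b[0]:b[2]].reshape(-1,3).astype(int)
    for lo,hi in((-.034,-.02),(.02,.034)):
        k=(t[:,2]>lo)&(t[:,2]<hi)&(abs(t[:,1])<.008)&(rgb[:,0]>85);print(n,np.percentile(t[k,0],[1,5,95,99]).round(4),k.sum(), "face y",np.median(t[k&(t[:,0]>0),1]).round(4))
```

```text
scene [-0.1701 -0.1651  0.1433  0.1535] 247 face y 0.0054
scene [-0.0069 -0.0015  0.1453  0.158 ] 198 face y 0.0054
top [-0.0181 -0.0167  0.1467  0.1502] 211 face y 0.003
top [-0.0179 -0.0153  0.1519  0.1625] 143 face y 0.003
```

drive_tool:
  increments:
    - [0.0025,0,0,0,0,0,-1]
    - [0.0025,0,0,0,0,0,-1]
    - [0,0,0,0,0,0,-1]

```text
time_s: 15.48
eef_pos: [0.5875, -0.2538, 0.1249]
eef_rot: [0.57, 0.657, 0.263, -0.418]
wrist_force: [11.6, -5.4, -11.4]
opening: 0.106
```

```bash
python3 look.py c12.png
```

```text
t 15.475 TCP slot x,y,z mm [-1.6 -0.9 65.8] origin s~ -27.2 F slot [  4.6  -2.4 -16.4] T [-0.31 -0.85 -0.02] op 0.106 turn to go [-0.05 -0.    0.12]
```

View pics/c12.png

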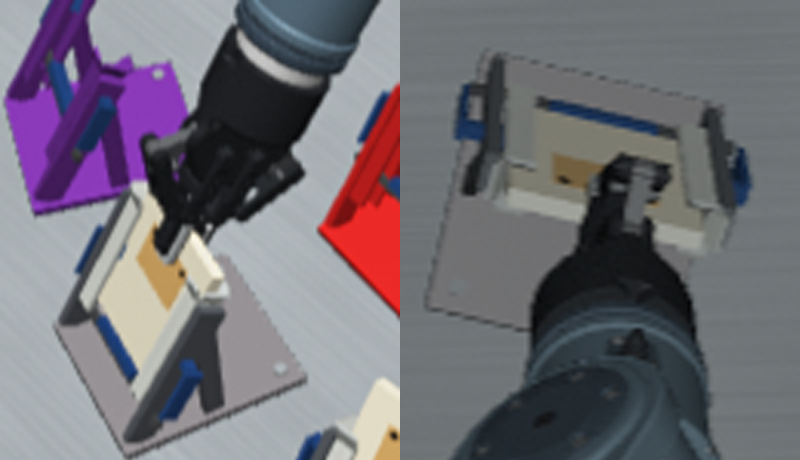

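Both clips have dropped in. Now I feel for the stop.

drive_tool:
  increments:
    - [0.0015,0,0,0,0,0,-1]
    - [0.0015,0,0,0,0,0,-1]
    - [0,0,0,0,0,0,-1]

```text
time_s: 15.95
eef_pos: [0.5889, -0.254, 0.1233]
eef_rot: [0.57, 0.656, 0.263, -0.418]
wrist_force: [3.4, -0.5, -1.3]
opening: 0.109
```

```bash
python3 st.py
```

```text
t 15.95 TCP slot x,y,z mm [-1.2 -0.7 63.6] origin s~ -29.4 F slot [ 2.2  0.3 -2.9] T [-0.02 -0.25  0.05] op 0.109 turn to go [-0.01 -0.03  0.12]
```

drive_tool:
  increments:
    - [0.0015,0,0,0,0,0,-1]
    - [0,0,0,0,0,0,-1]

```text
time_s: 16.2
eef_pos: [0.5897, -0.2543, 0.1222]
eef_rot: [0.57, 0.656, 0.263, -0.418]
wrist_force: [2.4, 0.5, -1.2]
opening: 0.107
```

```bash
python3 st.py
```

```text
t 16.2 TCP slot x,y,z mm [-1.1 -0.9 62.2] origin s~ -30.8 F slot [ 1.2  1.1 -2.2] T [ 0.07 -0.07  0.01] op 0.107 turn to go [-0.01 -0.01  0.1 ]
```

drive_tool:
  increments:
    - [0.0015,0,0,0,0,0,-1]
    - [0,0,0,0,0,0,-1]

```text
time_s: 16.45
eef_pos: [0.5903, -0.2548, 0.1223]
eef_rot: [0.571, 0.656, 0.263, -0.418]
wrist_force: [-12.1, 3.2, 14.1]
opening: 0.108
```

```bash
python3 st.py
```

```text
t 16.45 TCP slot x,y,z mm [-0.5 -1.2 61.9] origin s~ -31.1 F slot [-3.1  0.1 18.6] T [0.46 0.97 0.12] op 0.108 turn to go [ 0.04 -0.    0.07]
```

drive_tool:
  increments:
    - [0.001,0,0,0,0,0,-1]
    - [0,0,0,0,0,0,-1]

```text
time_s: 16.7
eef_pos: [0.5906, -0.255, 0.1224]
eef_rot: [0.571, 0.656, 0.263, -0.418]
wrist_force: [-23.7, 6.3, 27.4]
opening: 0.103
```

```bash
python3 st.py
```

```text
t 16.7 TCP slot x,y,z mm [-0.1 -1.3 61.8] origin s~ -31.2 F slot [-6.2  0.2 36.2] T [0.84 1.76 0.15] op 0.103 turn to go [ 0.07 -0.01  0.05]
```

Solid stop at about s = -31 mm, pressed to 36 N. I relax the press, open the gripper and back off.

drive_tool:
  increments:
    - [-0.002,0,0,0,0,0,-1]
    - [0,0,0,0,0,0,-1]
    - [0,0,0,0,0,0,0]
    - [0,0,0,0,0,0,0]
    - [0,0,0,0,0,0,0]

```text
time_s: 17.32
eef_pos: [0.5902, -0.2547, 0.1219]
eef_rot: [0.57, 0.656, 0.263, -0.418]
wrist_force: [0.0, -0.4, -0.2]
opening: 0.501
```

```bash
python3 look.py c13.png
```

```text
t 17.325 TCP slot x,y,z mm [-0.8 -1.1 61.7] origin s~ -31.3 F slot [ 0.  -0.4 -0.2] T [ 0.13  0.29 -0.  ] op 0.501 turn to go [-0.01  0.01  0.08]
```

View pics/c13.png

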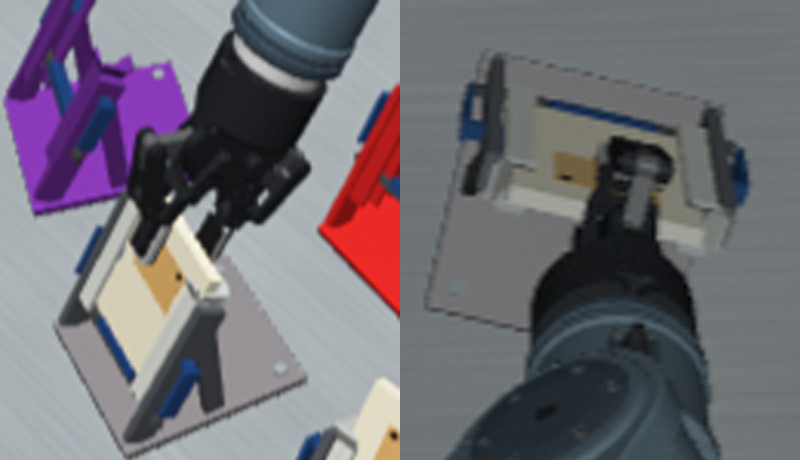

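drive_tool:
  increments:
    - [-0.015,0,0,0,0,0,0]
    - [-0.03,0,0,0,0,0,0]
    - [-0.03,0,0,0,0,0,0]
    - [-0.03,0,0,0,0,0,0]
    - [-0.03,0,0,0,0,0,0]
    - [-0.03,0,0,0,0,0,0]
    - [0,0,0,0,0,0,0]

```text
time_s: 18.3
eef_pos: [0.506, -0.2338, 0.2648]
eef_rot: [0.572, 0.656, 0.261, -0.418]
wrist_force: [0.8, -0.3, 0.1]
opening: 0.502
```

```bash
python3 look.py c14.png
python3 - <<'E'
from meas import *
for n,b in(('scene',(205,110,335,262)),('top',(370,175,470,292))):
    c=dict(np.load(n+'_l.npz'));P,m=cloud(c);q=P[b[1]:b[3],b[0]:b[2]].reshape(-1,3)-SO;t=np.stack([q@SX,q@SY,q@SZ],1);rgb=c["img"][b[1]:b[3],b[0]:b[2]].reshape(-1,3).astype(int)
    for lo,hi in((-.034,-.01),(.01,.034)):
        k=(t[:,1]>lo)&(t[:,1]<hi)&(abs(t[:,0])<.009)&(t[:,2]<.13)&(t[:,2]>-.05)&(rgb[:,0]>85)&(rgb[:,0]>rgb[:,2]+8);print(n,k.sum(),"cover s range",np.percentile(t[k,2],[1,3,97,99]).round(4),"face sx",np.median(t[k,0]).round(4))
E
python3 -c "
import cv2;from bench import camera
for n in('scene','top'):cv2.imwrite('pics/'+n+'9.png',camera(n)['img'][:,:,::-1])"
```

```text
t 18.3 TCP slot x,y,z mm [  1.5  -1.8 228.8] origin s~ 135.8 F slot [ 0.7 -0.1 -0.4] T [ 0.08  0.25 -0.01] op 0.502 turn to go [ 0.04  0.16 -0.19]
scene 336 cover s range [-0.0293 -0.0259  0.0789  0.0798] face sx 0.0043
scene 300 cover s range [-0.03   -0.0275  0.0786  0.0791] face sx 0.0045
top 232 cover s range [-0.0294 -0.0268  0.0757  0.077 ] face sx 0.0022
top 231 cover s range [-0.0297 -0.0279  0.0743  0.0764] face sx 0.0022
```

View pics/c14.png

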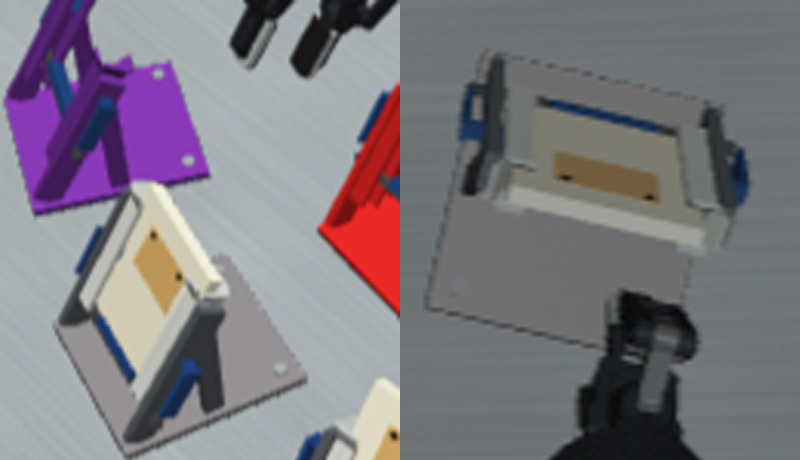

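View pics/scene9.png

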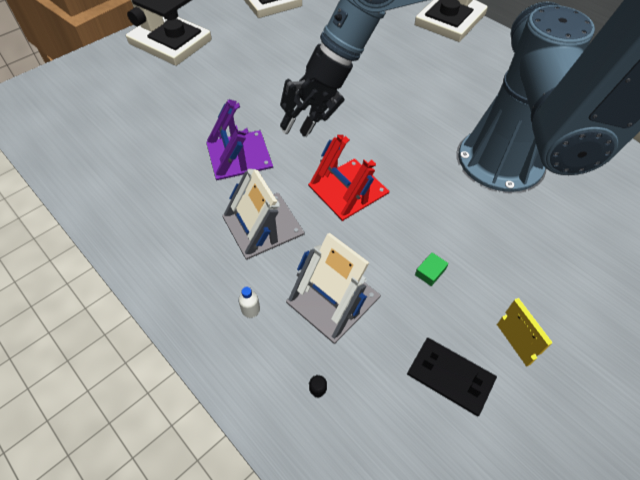

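The cover sits home, with its top edge at s ≈ 0.077. Both clips are back at their rest position (top crop at (468,110) and (740,170), as before insertion). The eyepiece at (318,385), bottle at (249,302) and slide box at (432,268) haven't moved.

```bash
python3 -c "
from bench import hand_in;print(hand_in())"
```

```text
the job is handed in; nothing more can be done
None
```

I took the cream cover out of the black stand and slid it, notched end down, into the empty grey cradle. I pressed until both clips dropped in and a solid stop was felt, then let go, backed off and handed in at about 18.4 s.

**Seating:** the stop came with the cover's origin at about -31 mm on the slot's z axis. I pressed with up to 36 N along the slot. After release both clips looked back at their rest position, and the cover's top edge measured 74–80 mm up the slot, which puts its origin between about -36 and -30 mm.

**Bystanders:** by eye, the eyepiece, bottle and slide box had not moved in the last picture.

**Disagreements:**
- The two cameras differed by about 2 mm on the cover's position, which is about their calibration error.
- The wrist force along the slot read slightly negative while the clips were riding on the cover's edges, where I expected 5–10 N of resistance. I did not find out why. The clips being visibly out and then in, and the clear stop, settled it.

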